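Hand-check the tube rotator before a run

TASK

The pH electrode arm was left standing over the tube rotator: take the arm by its bar (not by the fragile electrode) and swing it clear until the electrode hangs over the mouth of its storage beaker, leaving the disc alone until then. Then, to check that every tube passes freely, turn the rotator's tilted disc by hand clockwise (as seen facing it) through exactly one full turn, until the tall tube is back where it stood; guide the disc all the way round, do not flick it. Let go and leave the beaker, jar and bottles standing where they are.

Things in the scene. Friction and masses are not known exactly. Their poses are not given: they have to be found in the camera images.
- rotator: Fixed tube rotator (mixer). Origin: centre of the underside of its white base (240 x 170 x 50 mm); its -x is its front, facing roughly the robot, z up. On the base a grey motor between two aluminium cheeks carries a round grey disc on a tilted axis that points forward and up, 30 degrees from vertical: (-0.500, 0, 0.866) in this body's frame.
- disc_hub (a point): Centre of the disc (216 mm diameter, 6 mm thick), in its mid-plane, on its axis, 201 mm above the bench; fixed, same axes as rotator. A black nut 38 mm wide stands 21 mm above it. Six capped tubes stand in the disc parallel to its axis, evenly spaced at 80 mm radius: five short (white cap 21 mm wide, top 24 mm above the mid-plane) and one tall.
- tall_cap (a point): The tall tube, rigidly fixed in the disc at 80 mm radius: clear, 17 mm diameter, with a white cap 22 mm wide, 14 mm high, its top 50 mm above the disc's mid-plane. This point is on the tube's axis, 35 mm above the mid-plane (just under the cap); its frame's z is the disc axis. A firm grip on it drags rather than slips as the disc turns, so turn the hand with it and re-grip.
- disc (a joint): Turning angle of the disc, rad; grows clockwise as seen facing the disc from the robot, no stops. At 0 the tall tube is at the top of the slope; it starts within 1.2 rad of that, either way. Friction drag about 0.12 N m (1.5 N at the tubes) and it stays where it is left.
- stand: Fixed electrode stand beside the rotator: grey plate 120 x 120 x 14 mm with a steel post 14 mm diameter, 337 mm high. Origin: centre of the plate's underside, on the post's axis; its own -x points roughly to the beaker.
- boom_pivot (a point): Point on the post's axis about which the arm swings, 300 mm above the bench, at mid-height of the arm's bar; its x axis points along the bar.
- boom_grip (a point): Point at mid-height of the arm's straight aluminium bar, 190 mm from the pivot and 300 mm above the bench; a good place to hold it. The bar is 14 mm wide, 18 mm high and level; at its end, 258 mm from the pivot, a black holder (40 x 42 x 26 mm) carries the electrode. The frame's x axis points along the bar, away from the pivot.
- boom (a joint): Swing angle of the arm, rad; grows counter-clockwise seen from above, which is away from the disc and towards the beaker. Stops at -0.5 and 2.6. Starts between -0.1 and 0.2. Friction drag about 0.12 N m; it stays where it is left.
- electrode: Glass pH electrode, 12 mm diameter, hanging straight down from the arm's holder, 258 mm from the pivot, with a black head above; fragile. Origin: on its axis at the height of the bar (300 mm above the bench).
- electrode_tip (a point): Lower tip of the electrode, 105 mm below the bar's mid-height, 195 mm above the bench.
- beaker: Storage beaker of clear glass, loose, 66 mm outer diameter (70 at the lip), 80 mm high, wall 3 mm. It stands within about 10 mm of the circle on which the electrode swings. Origin: centre of its underside.
- beaker_rim (a point): Centre of the beaker's mouth, 80 mm above its underside.
- wash_bottle: Bystander: loose white wash bottle, 68 mm diameter, 190 mm high, with a spout. Origin: centre of its underside.
- amber_bottle: Bystander: loose brown glass bottle, 68 mm diameter, 150 mm high. Origin: centre of its underside.
- white_jar: Bystander: loose white jar, 48 mm diameter, 65 mm high. Origin: centre of its underside.
- ph_meter: Bystander: fixed grey bench pH meter, 210 x 200 mm, up to 75 mm high. Origin: centre of its underside.

How it is judged:
On the way, in this order (a step that is already met when the one before it is completed fails the run):
1. the arm is swung clear and the electrode stands over the mouth of the beaker (horizontal distance between electrode_tip and beaker_rim below 0.022 m and velocity of joint boom between -0.05 and 0.05 rad/s), for 0.2 s.
2. the disc has been turned half way round, clockwise (distance of tall_cap from where it was at the start of the episode above 0.14 m and value of joint disc above 1.5 rad), for 0.05 s.
At the end, for the whole second after the job is handed in: The electrode hangs over the beaker's mouth (tip within 22 mm of its centre, seen from above), arm at rest; the disc has made one full clockwise turn and rests with the tall tube within 12 mm of where it stood at the start; beaker, jar and both bottles stand upright within 15 mm of where they were (all of step 1 and value of joint disc between 4.5 and 8 rad and distance of tall_cap from where it was at the start of the episode below 0.012 m and velocity of joint disc between -0.05 and 0.05 rad/s and distance of each of wash_bottle, amber_bottle, white_jar, beaker from where it was at the start of the episode below 0.015 m and angle between each of wash_bottle, amber_bottle, white_jar, beaker's own z axis and vertical below 0.1 rad); the robot touches nothing.
It fails at once if the disc is turned (tall tube moved over 25 mm) while the electrode is still within 150 mm of the disc's centre, seen from above (distance of tall_cap from where it was at the start of the episode above 0.025 m and horizontal distance between electrode_tip and disc_hub below 0.15 m).
It fails at once if the electrode is touched with more than 2 N (contact force between electrode and anything else above 2 N).
It fails at once if the disc is flicked: faster than 3 rad/s either way (velocity of joint disc above 3 rad/s or velocity of joint disc below -3 rad/s).
It fails at once if the beaker, jar or a bottle is pushed more than 15 mm or tipped (distance of any of wash_bottle, amber_bottle, white_jar, beaker from where it was at the start of the episode above 0.015 m or angle between any of wash_bottle, amber_bottle, white_jar, beaker's own z axis and vertical above 0.2 rad).
It also fails if it takes over 72 s, if anything falls off the work surface, if the arm or the gripper's body presses on something with over 40 N, if the wrist force passes 120 N, or if a joint passes its speed limit or range.

ROBOT

A 6-joint arm with a two-finger parallel gripper is mounted at the origin on the work surface. World frame = base frame: x ahead of the robot, y to its left, z up, the work surface at z = 0. Lengths are in m, angles in rad, forces in N, time in s.
With the tool pointing down it reaches from about 0.35 to 0.875 m from the base axis. Payload 15.5 kg.
Tool frame: the origin (TCP) lies at the very end of the fingers, on their centre line; the grasp point (between the pads) lies bot.tcp_to_grasp behind it (bot.tcp_to_grasp is the distance from the TCP to the grasp point, in m); z points along the fingers, y is the line along which they close (so a half turn about z gives the same grasp; the last joint's range is limited). The gripper opens to 85 mm and grips with 20 to 120 N. Pads are 22 mm wide; open, the fingers measure 114 mm over their backs; the gripper's body (76 mm by 85 mm) begins 54 mm behind the grasp point. The pads swing forward as they close: fully open they stand 13 mm farther back than shut.
Start: joints at [-1.208, 0.494, 1.345, -0, 1.302, -0.096], TCP at [0.276, -0.561, 0.231] pointing down, gripper open.
Joint ranges: [-2.91, 2.91], [-0.82, 2.16], [0.22, 2.67], [-1.22, 4.37], [0.12, 2.79], [-3.08, 3.08]. Speed limits (rad/s): [1.89, 1.89, 2.57, 3.01, 3.01, 3.01].

INTERFACE

Orientations are given as a rotation vector (axis times angle).
In Python, from station import bot gives the robot as it stands. The module is installed in compiled form; this text tells all that it offers.
- The arm moves only by the shell command python3 -m inch 'ROWS' [OPENING] [FORCE]. ROWS is JSON, a list of rows, each a list of 6 numbers: the shift along the tool's x, y, z scaled (see below), then the turn, a rotation vector about the tool's x, y, z scaled (see below). In form: [[tx, ty, tz, ax, ay, az], ...]. A call has 1 to 20 rows; each row shifts and turns the commanded pose from where the row before left it, along the tool's axes as they then stand; what a row does not reach is not made up. The controller multiplies each number of a shift by 0.04 m and each number of a turn by 0.08 rad. A row lasts 1/12 s, in which the tool goes at most 41.7 mm and 7.16 degrees, less where a joint would pass 70% of its speed; a pose out of reach is approached as far as the arm can. A call with a number of a shift or a turn outside -1 to 1 is refused whole. A call with a gripper value outside its range is refused whole. OPENING is the closure, from -1 (fully open) to 1 (shut), set as the call begins (- or left out, the last holds). The fingers move at their own pace and stop on an object; FORCE is the grip in N (left out, the last holds). Time passes only in rows, so rows that do not move let the fingers close. It gives the time, the measured TCP pose, the force, the opening and the grip force at its end, in the units of the state.
- bot.observe(): the state, without advancing time (a new reading comes with each control period).
- bot.capture(name): name is "scene" or "top"; returns a dict with "pixels" (384x512x3 uint8, red, green, blue), "vfov" (degrees; the focal length in pixels is half the picture's height over the tangent of half this angle, whatever the lens; pixels are square), "cx", "cy" (the principal point, pixels), "k1" (the pictures are not rectified: a ray, as slopes to the right and down, at radius r is drawn at 1 + k1 r^2 times it, then the intrinsics apply), "pose" (4x4, takes a point from camera to world coordinates). Camera axes: x right, y up, looking along -z (the intrinsics and any distortion apply to the point x, -y, -z); pixel columns grow to the right and rows downward; lengths in m; the calibration is good to about 2 mm. A picture is of the moment at which its call begins. There is no depth.
- bot.hand_in(): hands the job in; it is judged then, once.
The state is a dict: "time_s": time; "joints": joint angles; "qd": joint speeds; "tau": joint torques, N m; "tcp_pos": TCP position; "eef_rot": TCP orientation; "contact_force": force on the tool from outside, world axes, zero at the start; "torque": the same for the moment, N m; "opening": finger opening in m; "gripper_force": force on a finger pad.
Only numpy, scipy, OpenCV 4.12 (cv2) and the standard library are available. Lean on these libraries where they do the work, as an engineer would, in place of code of your own. Each camera call takes 0.05 s, during which the arm holds its last target. There are 200 camera calls.

## Working session

There is one attempt and no reset: what is moved stays moved. The work goes in short steps, Python scripts to look and compute and a shell command to move; the robot and the scene stay as the last step left them, time stands still between calls to the robot, and variables do not carry over. Pictures are saved under pics/ and viewed, at most 10 in all, crops included, and the job is handed in when it is done.

```bash
mkdir -p pics; cat > h.py <<'E'
import numpy as np, cv2
from station import bot
from scipy.spatial.transform import Rotation as R
def cap(n,f=None):
    c=bot.capture(n)
    if f: cv2.imwrite('pics/'+f,c['pixels'][:,:,::-1])
    return c
def K(c):
    h=c['pixels'].shape[0]; f=h/2/np.tan(np.radians(c['vfov'])/2)
    return np.array([[f,0,c['cx']],[0,f,c['cy']],[0,0,1.]]),np.array([c['k1'],0,0,0,0.])
def ray(c,uv):
    k,d=K(c); p=cv2.undistortPoints(np.array([[uv]],float),k,d)[0,0]
    P=np.array(c['pose']); v=P[:3,:3]@[p[0],-p[1],-1]; return P[:3,3],v/np.linalg.norm(v)
def onz(c,uv,z):
    o,v=ray(c,uv); return o+v*(z-o[2])/v[2]
def tri(c1,a,c2,b):
    o1,v1=ray(c1,a);o2,v2=ray(c2,b)
    t=np.linalg.lstsq(np.stack([v1,-v2],1),o2-o1,rcond=None)[0]
    p,q=o1+t[0]*v1,o2+t[1]*v2; return (p+q)/2,np.linalg.norm(p-q)
def proj(c,p):
    k,d=K(c);P=np.array(c['pose']); q=(np.atleast_2d(p)-P[:3,3])@P[:3,:3]; q=q*[1,-1,-1]
    return cv2.projectPoints(q,np.zeros(3),np.zeros(3),k,d)[0][:,0]
E
python3 - <<'E'
from h import *
for n in ['scene','top']:
    c=cap(n,n+'0.png'); print(n,c['vfov'],c['cx'],c['cy'],c['k1'],np.round(c['pose'],3).tolist())
s=bot.observe(); print(s); print(bot.tcp_to_grasp)
E
```

```text
scene 42.16889360460444 258.68935357673126 187.08747648389138 -0.16051044834082576 [[0.793, -0.407, 0.453, 1.323], [0.609, 0.551, -0.571, -0.98], [-0.017, 0.728, 0.685, 1.262], [0.0, 0.0, 0.0, 1.0]]
top 56.802598918214144 254.27003038144153 187.71162626774554 -0.04576507573408053 [[-0.024, 0.987, -0.16, 0.383], [-1.0, -0.025, -0.007, -0.056], [-0.011, 0.16, 0.987, 1.599], [0.0, 0.0, 0.0, 1.0]]
{'time_s': 0.1, 'joints': array([-1.20848503e+00,  4.94095222e-01,  1.34605447e+00,  2.21520551e-05,
        1.30247920e+00, -9.54893861e-02]), 'qd': array([ 0.00012   , -0.00228402, -0.00126208, -0.00083604,  0.00038864,
       -0.00237589]), 'tau': array([ 2.02517433e-03, -8.83591032e+01, -3.84560788e+01, -2.37071708e-05,
        5.16866785e-03,  2.51221184e-05]), 'tcp_pos': array([ 0.27614084, -0.56034492,  0.23078091]), 'eef_rot': array([-3.05864801e+00, -7.12605692e-01,  1.83203773e-04]), 'contact_force': array([ 0.66274749, -0.42453116,  0.01787912]), 'torque': array([ 0.02179931, -0.03049361,  0.01881407]), 'gripper_force': 0.0, 'opening': 0.08527916172602663}
0.0187
```

View pics/scene0.png

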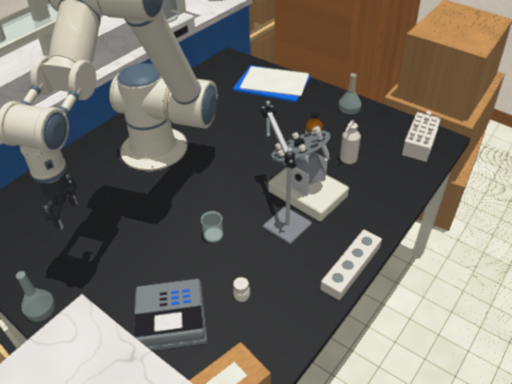

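View pics/top0.png

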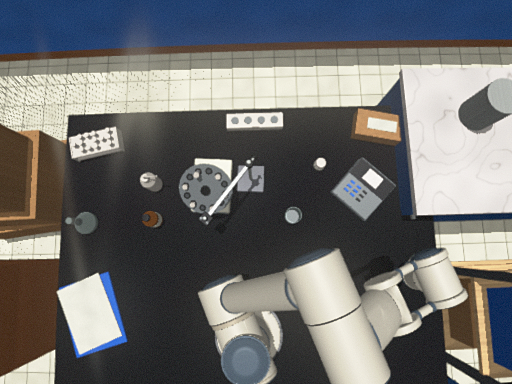

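The scene view shows the rotator at about (305,165), the stand post at (290,195), the beaker at (212,227) and the jar at (241,289). The top view shows the disc at (205,190), the bar running from (251,161) to (205,219), and the beaker at (293,215). I'll enlarge both.

```bash
python3 - <<'E'
from h import *
a=cv2.imread('pics/top0.png')[145:240,165:315]; cv2.imwrite('pics/tc.png',cv2.resize(a,None,fx=5,fy=5,interpolation=cv2.INTER_CUBIC))
a=cv2.imread('pics/scene0.png')[95:245,190:370]; cv2.imwrite('pics/sc.png',cv2.resize(a,None,fx=4,fy=4,interpolation=cv2.INTER_CUBIC))
E
```

```text
(no output)
```

View pics/tc.png

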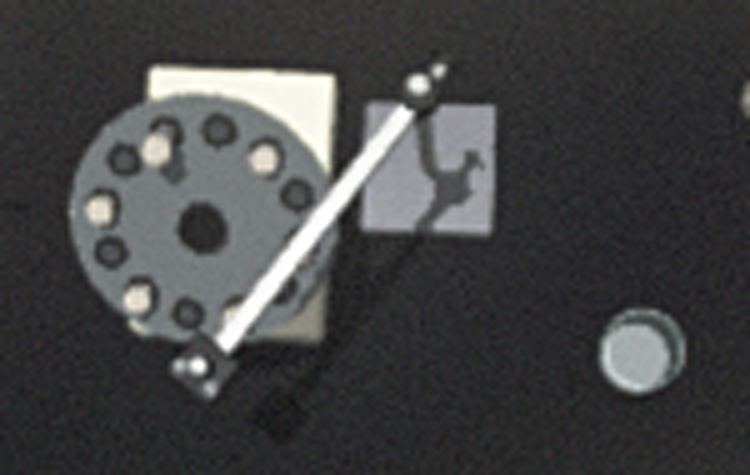

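View pics/sc.png

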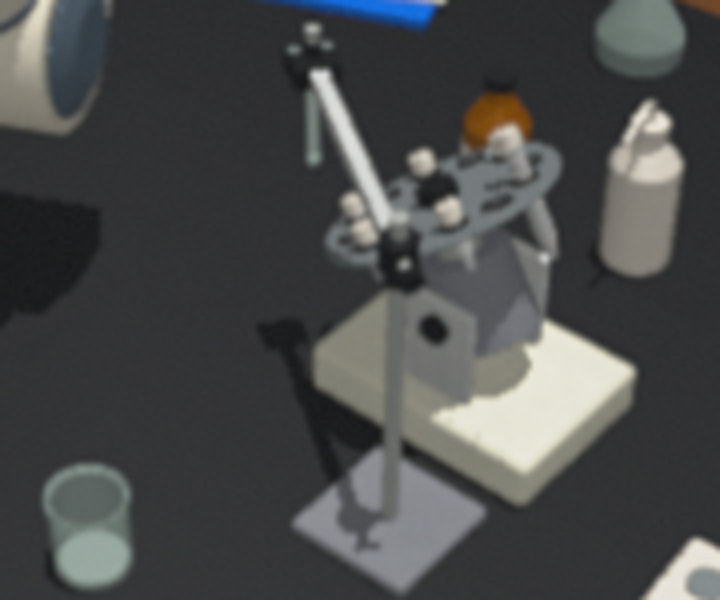

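Crop readings: in the top crop, the tall cap is at about (155,148), the nut at (203,228), the bar from (410,112) to (222,345) and the beaker mouth at (643,350). In the scene crop, the tall cap is at (507,137), the electrode tip at (314,163) and the nut at (438,190).

```bash
cat > m.py <<'E'
from h import *
T=lambda x,y:((x+.5)/5-.5+165,(y+.5)/5-.5+145)
S=lambda x,y:((x+.5)/4-.5+190,(y+.5)/4-.5+95)
t=cap('top');s=cap('scene')
pr=lambda n,p:print(n,np.round(p,4).tolist())
pl=[onz(t,T(*q),.014) for q in [(367,102),(497,105),(494,235),(361,230)]]
pl2=[onz(s,S(*q),.014) for q in [(292,522),(390,443),(486,512),(402,592)]]
pr('plate top',np.mean(pl,0));pr('plate scene',np.mean(pl2,0))
d=pl[0]-pl[1];d2=pl[3]-pl[2];e=pl[3]-pl[0]; pr('plate yaw',[np.degrees(np.arctan2(*v[1::-1])) for v in(d,d2,e)])
ba,bb=onz(t,T(410,112),.309),onz(t,T(222,345),.309);pr('bar',[ba,bb]);v=bb-ba;pr('dir',np.degrees(np.arctan2(v[1],v[0])))
# bar two-view: post end and holder end
pr('holder/bar end tri',tri(t,T(222,345),s,S(318,76))[0])
pr('nut',tri(t,T(203,226),s,S(438,188))[0]); pr('tallcap',tri(t,T(155,148),s,S(507,137))[0])
pr('caps short',tri(t,T(265,157),s,S(450,212))[0])
pr('tip(scene z .195)',onz(s,S(314,163),.195))
pr('beaker top view z.08',onz(t,T(643,350),.08)); pr('beaker scene',onz(s,S(87,496),.08)); pr('beaker tri',tri(t,T(643,350),s,S(87,496))[0])
# base corners, top face z=.05
pb=[onz(t,T(*q),.05) for q in [(149,66),(335,73),(324,342)]];pr('base',pb)
for a,b in((0,1),(1,2)):
    w=pb[b]-pb[a];pr('yaw',[np.degrees(np.arctan2(w[1],w[0])),np.linalg.norm(w)])
o=np.array([[x,y,0.15]for x,y in [(0,0)]])
print(bot.observe()['time_s'])
E
python3 m.py
```

```text
plate top [0.6841, -0.0286, 0.014]
plate scene [0.6875, -0.0254, 0.014]
plate yaw [87.1506, 86.378, 176.4517]
bar [[0.6704, -0.02, 0.309], [0.5003, 0.1206, 0.309]]
dir 140.4222
holder/bar end tri [0.5007, 0.1212, 0.3053]
nut [0.6045, 0.1491, 0.2169]
tallcap [0.6546, 0.1756, 0.2774]
caps short [0.6519, 0.0956, 0.2482]
tip(scene z .195) [0.4826, 0.1391, 0.195]
beaker top view z.08 [0.5081, -0.2088, 0.08]
beaker scene [0.509, -0.2062, 0.08]
beaker tri [0.5088, -0.2078, 0.0811]
base [[0.7767, 0.2211, 0.05], [0.7657, 0.0538, 0.05], [0.5244, 0.0666, 0.05]]
yaw [-93.7638, 0.1677]
yaw [176.9515, 0.2416]
0.2
```

```bash
cat >> h.py <<'E'
PIV=np.array([.686,-.0275,.300]); BK=np.array([.5086,-.2075])
psi=np.radians(-3.4); n=np.array([-.5*np.cos(psi),-.5*np.sin(psi),.866]); u=np.array([.866*np.cos(psi),.866*np.sin(psi),.5]); w=np.cross(n,u)
HUB=np.array([.615,.1485,.200])
def need(p,Rt):
    s=bot.observe(); R0=R.from_rotvec(s['eef_rot']); 
    print('t',round(s['time_s'],2),'tcp',np.round(s['tcp_pos'],4),'j',np.round(s['joints'],2),'F',np.round(s['contact_force'],1),'open',round(s['opening'],4))
    print('shift units',np.round(R0.inv().apply(np.array(p)-s['tcp_pos'])/.04,2),'turn units',np.round((R0.inv()*Rt).as_rotvec()/.08,2))
def down(yaw): # x axis yaw, z down
    return R.from_matrix(np.array([[np.cos(yaw),np.sin(yaw),0],[np.sin(yaw),-np.cos(yaw),0],[0,0,-1]]).T.reshape(3,3).T)
E
python3 - <<'E'
from h import *
a=np.radians(140.5); d=np.array([np.cos(a),np.sin(a),0])
g=PIV+.18*d; print(g)
need(g+[0,0,.12],down(a-np.pi))
E
```

```text
[0.54710757 0.08699408 0.3       ]
t 0.2 tcp [ 0.2761 -0.5605  0.231 ] j [-1.21  0.49  1.35 -0.    1.3  -0.1 ] F [0.1 0.2 0.1] open 0.0855
shift units [ 13.23 -11.53  -4.72] turn units [-1.000e-02  0.000e+00  1.434e+01]
```

```bash
python3 -m inch '[[0,0,-0.8,0,0,0],[0,0,-0.8,0,0,0],[0,0,-0.8,0,0,0],[0,0,-0.8,0,0,0],[0,0,-0.8,0,0,0],[0,0,-0.72,0,0,0]]' -1 && python3 -m inch '[[0.66,-0.58,0,0,0,0],[0.66,-0.58,0,0,0,0],[0.66,-0.58,0,0,0,0],[0.66,-0.58,0,0,0,0],[0.66,-0.58,0,0,0,0],[0.66,-0.58,0,0,0,0],[0.66,-0.58,0,0,0,0],[0.66,-0.58,0,0,0,0],[0.66,-0.58,0,0,0,0],[0.66,-0.58,0,0,0,0],[0.66,-0.58,0,0,0,0],[0.66,-0.58,0,0,0,0],[0.66,-0.58,0,0,0,0],[0.66,-0.58,0,0,0,0],[0.66,-0.58,0,0,0,0],[0.66,-0.58,0,0,0,0],[0.66,-0.58,0,0,0,0],[0.66,-0.58,0,0,0,0],[0.66,-0.58,0,0,0,0],[0.66,-0.58,0,0,0,0]]' && python3 -m inch '[[0,0,0,0,0,1],[0,0,0,0,0,1],[0,0,0,0,0,1],[0,0,0,0,0,1],[0,0,0,0,0,1],[0,0,0,0,0,1],[0,0,0,0,0,1],[0,0,0,0,0,1],[0,0,0,0,0,1],[0,0,0,0,0,1],[0,0,0,0,0,1],[0,0,0,0,0,1],[0,0,0,0,0,1],[0,0,0,0,0,1],[0,0,0,0,0,0.34],[0,0,0,0,0,0],[0,0,0,0,0,0]]'
python3 - <<'E'
from h import *
a=np.radians(140.5); d=np.array([np.cos(a),np.sin(a),0])
g=PIV+.18*d
need(g-[0,0,.018],down(a-np.pi))
a=cap('scene')['pixels'][40:230,180:380]; cv2.imwrite('pics/s1.png',cv2.resize(a[:,:,::-1],None,fx=3,fy=3,interpolation=cv2.INTER_CUBIC))
E
```

```text
time_s: 0.7
tcp_pos: [0.2762, -0.5604, 0.4222]
eef_rot: [3.059, 0.713, 0.0]
contact_force: [0.5, -0.9, 0.1]
opening: 0.0853
gripper_force: 0.0
time_s: 2.37
tcp_pos: [0.545, 0.0908, 0.42]
eef_rot: [-3.06, -0.713, 0.0]
contact_force: [-0.0, -0.0, 0.8]
opening: 0.0854
gripper_force: 0.0
time_s: 3.78
tcp_pos: [0.5447, 0.0889, 0.42]
eef_rot: [2.957, -1.06, -0.0]
contact_force: [0.4, 0.3, 0.4]
opening: 0.0853
gripper_force: 0.0
t 3.78 tcp [0.5447 0.0889 0.42  ] j [ 0.05  0.26  1.21 -0.    1.67  2.31] F [0.4 0.3 0.4] open 0.0853
shift units [ 0.08 -0.    3.45] turn units [0.   0.   0.02]
```

View pics/s1.png

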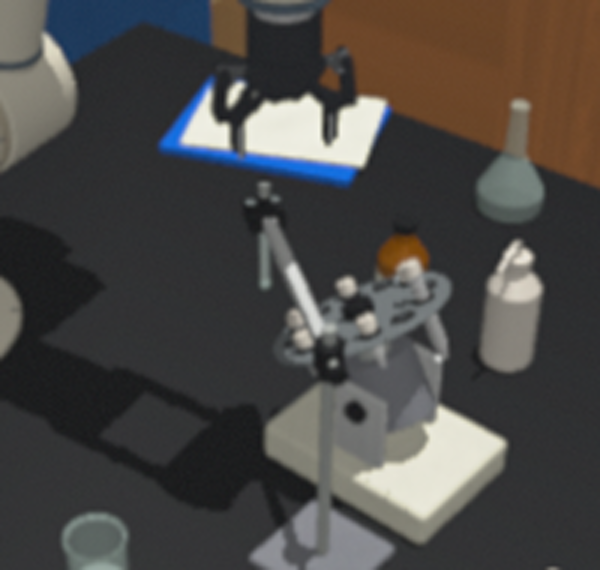

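The open gripper hangs above the bar at crop (285,130), lined up across it. I'll descend and close on the bar.

```bash
python3 -m inch '[[0,0,0.7,0,0,0],[0,0,0.7,0,0,0],[0,0,0.7,0,0,0],[0,0,0.6,0,0,0],[0,0,0.4,0,0,0],[0,0,0.35,0,0,0],[0,0,0,0,0,0]]' -1 && python3 -m inch '[[0,0,0,0,0,0],[0,0,0,0,0,0],[0,0,0,0,0,0],[0,0,0,0,0,0],[0,0,0,0,0,0],[0,0,0,0,0,0],[0,0,0,0,0,0],[0,0,0,0,0,0],[0,0,0,0,0,0],[0,0,0,0,0,0]]' 1 30
```

```text
time_s: 4.42
tcp_pos: [0.5435, 0.0888, 0.2794]
eef_rot: [2.956, -1.059, -0.006]
contact_force: [-0.5, -0.2, -1.2]
opening: 0.0853
gripper_force: 0.0
time_s: 5.25
tcp_pos: [0.545, 0.089, 0.2826]
eef_rot: [-2.957, 1.061, -0.001]
contact_force: [-0.8, 1.3, 6.3]
opening: 0.0134
gripper_force: 33.0
```

```bash
python3 -m inch '[[0.004,0.18,0,0,0,-0.5],[0.01,0.275,0,0,0,-0.75],[0.01,0.275,0,0,0,-0.75],[0.01,0.275,0,0,0,-0.75],[0.01,0.275,0,0,0,-0.75],[0.01,0.275,0,0,0,-0.75],[0.01,0.275,0,0,0,-0.75],[0.01,0.275,0,0,0,-0.75],[0.01,0.275,0,0,0,-0.75],[0.01,0.275,0,0,0,-0.75],[0.01,0.275,0,0,0,-0.75],[0.01,0.275,0,0,0,-0.75],[0.01,0.275,0,0,0,-0.75],[0.01,0.275,0,0,0,-0.75],[0.01,0.275,0,0,0,-0.75],[0.01,0.275,0,0,0,-0.75],[0.01,0.275,0,0,0,-0.75],[0.004,0.18,0,0,0,-0.5],[0.002,0.09,0,0,0,-0.25],[0,0,0,0,0,0]]' && python3 - <<'E'
from h import *
s=bot.observe();v=s['tcp_pos']-PIV;a=np.degrees(np.arctan2(v[1],v[0]))%360
x=R.from_rotvec(s['eef_rot']).as_matrix()[:,0]
b=BK-PIV[:2]
print(s['tcp_pos'],np.hypot(*v[:2]),'tool',a,'hand x',np.degrees(np.arctan2(x[1],x[0])),'goal',np.degrees(np.arctan2(b[1],b[0]))%360,s['contact_force'],s['opening'])
E
```

```text
time_s: 6.92
tcp_pos: [0.5178, -0.0944, 0.2826]
eef_rot: [3.087, 0.581, 0.004]
contact_force: [6.0, 6.2, 4.0]
opening: 0.0134
gripper_force: 36.2
[ 0.51781597 -0.09435994  0.28260099] 0.18098651415440256 tool 201.6798189974011 hand x 21.33052239794735 goal 225.4168058167217 [5.99707461 6.17219582 4.03182312] 0.013405922646974603
```

```bash
python3 -m inch '[[0.004,0.18,0,0,0,-0.5],[0.01,0.275,0,0,0,-0.75],[0.01,0.275,0,0,0,-0.75],[0.01,0.275,0,0,0,-0.75],[0.01,0.275,0,0,0,-0.75],[0.01,0.275,0,0,0,-0.75],[0.004,0.18,0,0,0,-0.5],[0.002,0.09,0,0,0,-0.25],[0.002,0.07,0,0,0,-0.2],[0,0,0,0,0,0],[0,0,0,0,0,0],[0,0,0,0,0,0]]' && python3 - <<'E'
from h import *
s=bot.observe();v=s['tcp_pos']-PIV;a=np.degrees(np.arctan2(v[1],v[0]))%360
print(s['tcp_pos'],'tool',a,s['contact_force'],s['opening'])
t=cap('top')['pixels'];c=cap('scene')['pixels']
f=lambda a:cv2.resize(a[:,:,::-1],(400,320),interpolation=cv2.INTER_CUBIC)
cv2.imwrite('pics/b1.png',np.hstack([f(t[160:240,210:310]),f(c[130:258,160:320])]))
E
```

```text
time_s: 7.92
tcp_pos: [0.5595, -0.1554, 0.2826]
eef_rot: [-2.9, -1.206, -0.006]
contact_force: [8.8, 13.9, 3.1]
opening: 0.0131
gripper_force: 35.0
[ 0.55948319 -0.15541843  0.28263123] tool 225.3156230411359 [ 8.83613539 13.94718015  3.1443707 ] 0.013083882223615789
```

View pics/b1.png

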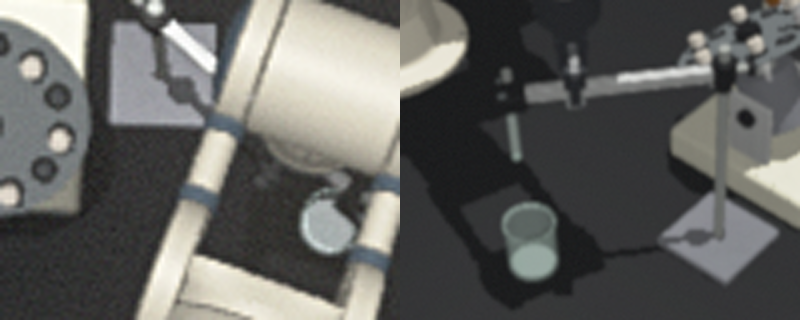

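The electrode tip is at (515,160) in the right panel, hanging above the beaker at (530,230). I'll release, lift and check its position numerically.

```bash
python3 -m inch '[[0,0,0,0,0,0],[0,0,0,0,0,0],[0,0,0,0,0,0],[0,0,0,0,0,0],[0,0,0,0,0,0],[0,0,0,0,0,0],[0,0,0,0,0,0],[0,0,0,0,0,0]]' -1 && python3 -m inch '[[0,0,-0.3,0,0,0],[0,0,-0.5,0,0,0],[0,0,-0.7,0,0,0],[0,0,-0.7,0,0,0],[0,0,-0.7,0,0,0],[0,0,-0.7,0,0,0],[0,0,-0.7,0,0,0],[0,0,-0.3,0,0,0]]' && python3 - <<'E'
from h import *
c=cap('scene');a=c['pixels'][170:250,180:260]
cv2.imwrite('pics/b2.png',cv2.resize(a[:,:,::-1],None,fx=7,fy=7,interpolation=cv2.INTER_CUBIC))
E
```

```text
time_s: 8.68
tcp_pos: [0.558, -0.1569, 0.2821]
eef_rot: [-2.902, -1.204, 0.0]
contact_force: [-0.7, -0.5, 0.1]
opening: 0.0854
gripper_force: 0.0
time_s: 9.35
tcp_pos: [0.5584, -0.1571, 0.47]
eef_rot: [2.899, 1.203, 0.005]
contact_force: [0.2, 0.3, 0.3]
opening: 0.0856
gripper_force: 0.0
```

View pics/b2.png

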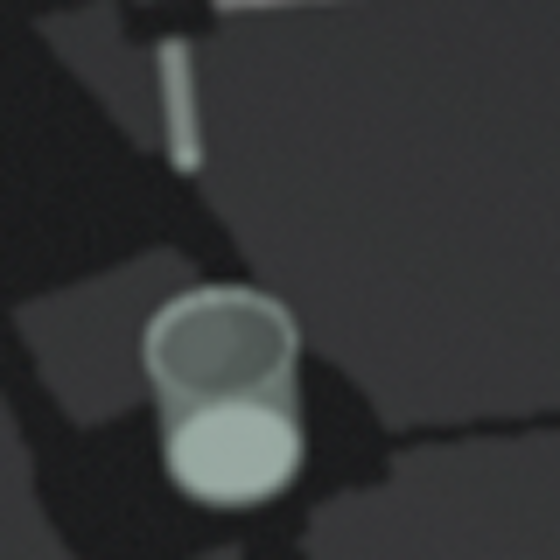

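```bash
python3 - <<'E'
from h import *
s=cap('scene');t=cap('top')
f=lambda x,y:((x+.5)/7-.5+180,(y+.5)/7-.5+170)
tip=onz(s,f(187,166),.195);print('tip',tip,'mouth',onz(s,f(221,343),.08))
T=lambda x,y:((x+.5)/5-.5+165,(y+.5)/5-.5+145)
print('disc ell',onz(t,T(202.5,219),.2035))
U=lambda p:((np.array(p)-[165,145])+.5)*5-.5
print('hub proj',U(proj(t,HUB)),'nut',U(proj(t,HUB+.021*n)))
for th in (-22,38,98,158,218,278):
    a=np.radians(th);h=.05 if th==-22 else .024
    print(th,U(proj(t,HUB+h*n+.08*(np.cos(a)*u-np.sin(a)*w))))
E
```

```text
tip [ 0.50411708 -0.21017741  0.195     ] mouth [ 0.50819872 -0.20652252  0.08      ]
disc ell [0.61101533 0.15028804 0.2035    ]
hub proj [[205.36611253 214.71862146]] nut [[201.23776967 224.15378571]]
-22 [[153.64951628 145.4915011 ]]
38 [[262.00832328 151.75951211]]
98 [[300.98777152 242.07074226]]
158 [[240.09480259 312.994672  ]]
218 [[141.39419706 296.80602956]]
278 [[100.12906388 208.93385663]]
```

The tip is about 5 mm from the mouth's centre. The hub model agrees with the observed caps to about 2 mm. Next I'll move over the tall tube.

```bash
sed -i 's/^HUB=.*/HUB=np.array([.613,.149,.200])/' h.py; cat >> h.py <<'E'
def tube(th,h,r=.08):
    a=np.radians(th); rad=np.cos(a)*u-np.sin(a)*w
    p=HUB+r*rad+h*n; x=-rad; z=-n
    return p,R.from_matrix(np.stack([x,np.cross(z,x),z],1))
E
python3 - <<'E'
from h import *
p,Rt=tube(-22,.105); print(p,n@n); need(p,Rt)
R0=R.from_rotvec(bot.observe()['eef_rot'])
D=R0.inv()*Rt
# split: turn about tool z first, then tilt
m=R0.inv().apply(Rt.as_matrix()[:,2]); print('z target in tool',m)
E
```

```text
[0.62649189 0.17821848 0.32801735] 0.999956
t 9.5 tcp [ 0.5583 -0.157   0.4667] j [-0.38  0.3   1.04  0.    1.8   0.41] F [ 0.2 -0.9 -0.3] open 0.0851
shift units [ 7.14 -4.72  3.46] turn units [ -7.29  -5.14 -32.49]
z target in tool [0.33092061 0.37296415 0.86682714]
```

```bash
python3 -m inch '[[0.51,-0.34,0,0,0,0],[0.51,-0.34,0,0,0,0],[0.51,-0.34,0,0,0,0],[0.51,-0.34,0,0,0,0],[0.51,-0.34,0,0,0,0],[0.51,-0.34,0,0,0,0],[0.51,-0.34,0,0,0,0],[0.51,-0.34,0,0,0,0],[0.51,-0.34,0,0,0,0],[0.51,-0.34,0,0,0,0],[0.51,-0.34,0,0,0,0],[0.51,-0.34,0,0,0,0],[0.51,-0.34,0,0,0,0],[0.51,-0.34,0,0,0,0]]' && python3 -m inch '[[0,0,0,-0.214,-0.151,-0.956],[0,0,0,-0.214,-0.151,-0.956],[0,0,0,-0.214,-0.151,-0.956],[0,0,0,-0.214,-0.151,-0.956],[0,0,0,-0.214,-0.151,-0.956],[0,0,0,-0.214,-0.151,-0.956],[0,0,0,-0.214,-0.151,-0.956],[0,0,0,-0.214,-0.151,-0.956],[0,0,0,-0.214,-0.151,-0.956],[0,0,0,-0.214,-0.151,-0.956],[0,0,0,-0.214,-0.151,-0.956],[0,0,0,-0.214,-0.151,-0.956],[0,0,0,-0.214,-0.151,-0.956],[0,0,0,-0.214,-0.151,-0.956],[0,0,0,-0.214,-0.151,-0.956],[0,0,0,-0.214,-0.151,-0.956],[0,0,0,-0.214,-0.151,-0.956],[0,0,0,-0.214,-0.151,-0.956]]' && python3 -m inch '[[0,0,0,-0.214,-0.151,-0.956],[0,0,0,-0.214,-0.151,-0.956],[0,0,0,-0.214,-0.151,-0.956],[0,0,0,-0.214,-0.151,-0.956],[0,0,0,-0.214,-0.151,-0.956],[0,0,0,-0.214,-0.151,-0.956],[0,0,0,-0.214,-0.151,-0.956],[0,0,0,-0.214,-0.151,-0.956],[0,0,0,-0.214,-0.151,-0.956],[0,0,0,-0.214,-0.151,-0.956],[0,0,0,-0.214,-0.151,-0.956],[0,0,0,-0.214,-0.151,-0.956],[0,0,0,-0.214,-0.151,-0.956],[0,0,0,-0.214,-0.151,-0.956],[0,0,0,-0.214,-0.151,-0.956],[0,0,0,-0.214,-0.151,-0.956],[0,0,0,0,0,0]]' && python3 - <<'E'
from h import *
need(*tube(-22,.105))
E
```

```text
time_s: 10.67
tcp_pos: [0.6248, 0.1809, 0.4644]
eef_rot: [-2.901, -1.204, 0.004]
contact_force: [-0.8, -0.5, -0.0]
opening: 0.0853
gripper_force: 0.0
time_s: 12.17
tcp_pos: [0.6246, 0.1797, 0.4643]
eef_rot: [1.292, 2.485, -0.111]
contact_force: [0.2, -0.6, 0.4]
opening: 0.0852
gripper_force: 0.0
time_s: 13.58
tcp_pos: [0.6243, 0.1793, 0.4645]
eef_rot: [-0.431, 2.595, -0.154]
contact_force: [0.1, 0.6, 0.2]
opening: 0.0855
gripper_force: 0.0
t 13.58 tcp [0.6243 0.1793 0.4645] j [ 0.27  0.17  1.33 -0.18  1.15 -1.6 ] F [0.1 0.6 0.2] open 0.0855
shift units [1.53 0.6  2.99] turn units [ 0.03 -0.04  0.06]
```

Now I'll move to hover at 105 mm, look, then go down.

```bash
python3 -m inch '[[0.3,0.12,0.6,0,0,0],[0.3,0.12,0.6,0,0,0],[0.31,0.12,0.6,0,0,0],[0.31,0.12,0.6,0,0,0],[0.31,0.12,0.59,0,0,0],[0,0,0,0,0,0],[0,0,0,0,0,0]]' && python3 - <<'E'
from h import *
need(*tube(-22,.026))
c=cap('scene')['pixels'][60:200,220:370];cv2.imwrite('pics/d1.png',cv2.resize(c[:,:,::-1],None,fx=4,fy=4,interpolation=cv2.INTER_CUBIC))
E
```

```text
time_s: 14.17
tcp_pos: [0.6268, 0.1788, 0.3282]
eef_rot: [-0.425, 2.598, -0.154]
contact_force: [0.3, -0.4, 1.0]
opening: 0.0855
gripper_force: 0.0
t 14.17 tcp [0.6268 0.1788 0.3282] j [ 0.27  0.26  1.57 -0.22  0.83 -1.52] F [ 0.3 -0.4  1. ] open 0.0855
shift units [ 0.   -0.01  1.98] turn units [ 0.02 -0.07 -0.01]
```

View pics/d1.png

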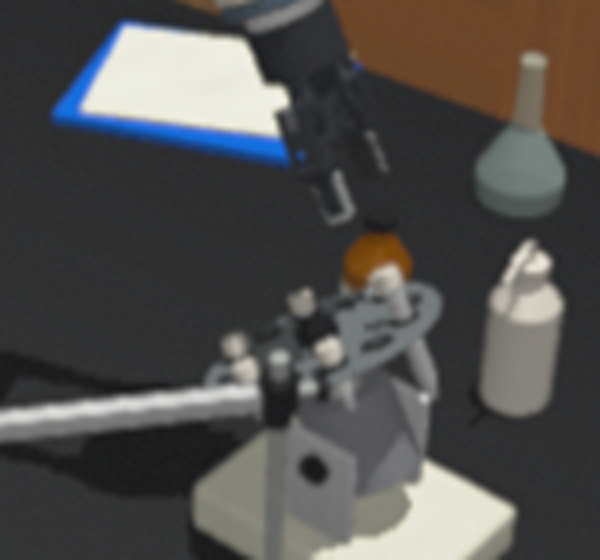

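The fingers at (340,210) and (375,165) are lined up with the tall tube at (385,275). I'll descend and grip.

```bash
python3 -m inch '[[0,0,0.4,0,0,0],[0,0,0.4,0,0,0],[0,0,0.4,0,0,0],[0,0,0.4,0,0,0],[0,0,0.38,0,0,0],[0,0,0,0,0,0]]' && python3 -m inch '[[0,0,0,0,0,0],[0,0,0,0,0,0],[0,0,0,0,0,0],[0,0,0,0,0,0],[0,0,0,0,0,0],[0,0,0,0,0,0],[0,0,0,0,0,0],[0,0,0,0,0,0],[0,0,0,0,0,0],[0,0,0,0,0,0]]' 1 25; python3 - <<'E'
from h import *
need(*tube(-22,.026))
print(R.from_rotvec(bot.observe()['eef_rot']).inv().apply(bot.observe()['contact_force']))
E
```

```text
time_s: 14.72
tcp_pos: [0.6679, 0.1765, 0.2605]
eef_rot: [-0.424, 2.595, -0.154]
contact_force: [-1.0, -1.1, -0.5]
opening: 0.0857
gripper_force: 0.0
time_s: 15.55
tcp_pos: [0.6669, 0.1768, 0.2618]
eef_rot: [-0.425, 2.593, -0.154]
contact_force: [-5.0, -0.6, 6.8]
opening: 0.0213
gripper_force: 24.0
t 15.55 tcp [0.6669 0.1768 0.2618] j [ 0.25  0.38  1.59 -0.24  0.68 -1.5 ] F [-5.  -0.6  6.8] open 0.0213
shift units [ 0.05 -0.    0.04] turn units [ 0.01 -0.01  0.01]
[ 1.14084702 -0.47081924 -8.32272563]
```

```bash
python3 -m inch '[[0.002,-0.08,0,0,0,0.5],[0.004,-0.12,0,0,0,0.75],[0.004,-0.12,0,0,0,0.75],[0.004,-0.12,0,0,0,0.75],[0.004,-0.12,0,0,0,0.75],[0.004,-0.12,0,0,0,0.75],[0.004,-0.12,0,0,0,0.75],[0.004,-0.12,0,0,0,0.75],[0.004,-0.12,0,0,0,0.75],[0.004,-0.12,0,0,0,0.75],[0.004,-0.12,0,0,0,0.75],[0.004,-0.12,0,0,0,0.75],[0.002,-0.08,0,0,0,0.5]]' - 30; cat > f.py <<'E'
from h import *
import sys
h=float(sys.argv[1]); s=bot.observe(); q=s['tcp_pos']-HUB
th=-np.degrees(np.arctan2(q@w,q@u)); Rt=R.from_rotvec(s['eef_rot'])
print('theta',th,'r',np.hypot(q@u,q@w),'tool force',Rt.inv().apply(s['contact_force']).round(1),'open',s['opening'])
x=Rt.as_matrix()[:,0]; hx=-np.degrees(np.arctan2(-x@w,-x@u));print('hand th',hx); need(*tube(hx,h))
E
python3 f.py .026
```

```text
time_s: 16.63
tcp_pos: [0.6631, 0.1187, 0.2618]
eef_rot: [0.545, 2.567, 0.105]
contact_force: [-13.5, 3.2, 11.8]
opening: 0.0208
gripper_force: 29.4
theta 19.759917694261446 r 0.08053217652062328 tool force [  6.5   0.1 -17. ] open 0.02083324329271099
hand th 20.557163483448576
t 16.63 tcp [0.6631 0.1187 0.2618] j [ 0.14  0.35  1.64 -0.16  0.65 -0.91] F [-13.5   3.2  11.8] open 0.0208
shift units [ 0.01 -0.03  0.04] turn units [-0.   -0.03 -0.  ]
```

```bash
python3 -m inch '[[0.02,-0.08,-0.02,0,0,0.5],[0.014,-0.12,-0.02,0,0,0.75],[0.004,-0.12,0,0,0,0.75],[0.004,-0.12,0,0,0,0.75],[0.004,-0.12,0,0,0,0.75],[0.004,-0.12,0,0,0,0.75],[0.004,-0.12,0,0,0,0.75],[0.004,-0.12,0,0,0,0.75],[0.004,-0.12,0,0,0,0.75],[0.004,-0.12,0,0,0,0.75],[0.004,-0.12,0,0,0,0.75],[0.004,-0.12,0,0,0,0.75],[0.002,-0.08,0,0,0,0.5]]' ; python3 f.py .026
```

```text
time_s: 17.72
tcp_pos: [0.6267, 0.0773, 0.243]
eef_rot: [1.459, 2.231, 0.353]
contact_force: [9.1, -8.5, -5.8]
opening: 0.0209
gripper_force: 31.5
theta 62.343940346484366 r 0.07983396043649911 tool force [-9.5  1.2  9.8] open 0.020904320405228924
hand th 62.96121355387041
t 17.72 tcp [0.6267 0.0773 0.243 ] j [ 0.06  0.32  1.76 -0.12  0.55 -0.27] F [ 9.1 -8.5 -5.8] open 0.0209
shift units [-0.   -0.02  0.06] turn units [-0.02 -0.   -0.  ]
```

```bash
python3 -m inch '[[-0.013,-0.08,0.015,0,0,0.5],[0.004,-0.12,0,0,0,0.75],[0.004,-0.12,0,0,0,0.75],[0.004,-0.12,0,0,0,0.75],[0.004,-0.12,0,0,0,0.75],[0.004,-0.12,0,0,0,0.75],[0.004,-0.12,0,0,0,0.75],[0.004,-0.12,0,0,0,0.75],[0.004,-0.12,0,0,0,0.75],[0.004,-0.12,0,0,0,0.75],[0.004,-0.12,0,0,0,0.75],[0.004,-0.12,0,0,0,0.75],[0.002,-0.08,0,0,0,0.5]]' ; python3 f.py .026
```

```text
time_s: 18.8
tcp_pos: [0.5746, 0.0729, 0.213]
eef_rot: [2.243, 1.606, 0.565]
contact_force: [-12.0, -29.6, 6.4]
opening: 0.0209
gripper_force: 33.1
theta 106.25674150821108 r 0.08154728549511846 tool force [-30.7   2.5 -10.6] open 0.02088307356974874
hand th 105.34760541392531
t 18.8 tcp [0.5746 0.0729 0.213 ] j [ 0.06  0.3   1.91 -0.15  0.42  0.5 ] F [-12.  -29.6   6.4] open 0.0209
shift units [0.04 0.03 0.05] turn units [-0.06  0.05  0.  ]
```

```bash
python3 -m inch '[[-0.026,-0.08,-0.01,0,0,0.5],[-0.026,-0.12,-0.01,0,0,0.75],[-0.01,-0.12,0,0,0,0.75],[0.004,-0.12,0,0,0,0.75],[0.004,-0.12,0,0,0,0.75],[0.004,-0.12,0,0,0,0.75],[0.004,-0.12,0,0,0,0.75],[0.002,-0.08,0,0,0,0.5]]' ; python3 f.py .026
```

```text
time_s: 19.47
tcp_pos: [0.5479, 0.0897, 0.1972]
eef_rot: [2.609, 1.109, 0.671]
contact_force: [2.2, -4.7, -16.6]
opening: 0.0207
gripper_force: 31.1
theta 130.94370132019773 r 0.08343402350346991 tool force [-7.4 -1.6 15.7] open 0.020732618727712385
hand th 130.53837160013637
t 19.47 tcp [0.5479 0.0897 0.1972] j [ 0.1   0.3   1.98 -0.23  0.36  1.07] F [  2.2  -4.7 -16.6] open 0.0207
shift units [0.09 0.01 0.06] turn units [-0.06  0.06  0.  ]
```

```bash
python3 -m inch '[[-0.006,-0.08,0.01,0,0,0.5],[0,-0.12,0.01,0,0,0.75],[0.004,-0.12,0,0,0,0.75],[0.004,-0.12,0,0,0,0.75],[0.004,-0.12,0,0,0,0.75],[0.004,-0.12,0,0,0,0.75],[0.004,-0.12,0,0,0,0.75],[0.002,-0.08,0,0,0,0.5]]' ; python3 f.py .026
```

```text
time_s: 20.13
tcp_pos: [0.5301, 0.1182, 0.1856]
eef_rot: [2.876, 0.529, 0.748]
contact_force: [-12.8, -1.8, -6.2]
opening: 0.0211
gripper_force: 32.4
theta 155.20795461083006 r 0.08509006452882517 tool force [-13.9  -3.4  -0.8] open 0.02105495586290304
hand th 155.71971455891887
t 20.13 tcp [0.5301 0.1182 0.1856] j [ 0.18  0.31  2.01 -0.37  0.34  1.71] F [-12.8  -1.8  -6.2] open 0.0211
shift units [ 0.13 -0.02  0.05] turn units [-0.02  0.1   0.  ]
```

```bash
python3 -m inch '[[-0.014,-0.08,0,0,0,0.5],[-0.01,-0.12,0,0,0,0.75],[0,-0.12,0,0,0,0.75],[0.004,-0.12,0,0,0,0.75],[0.004,-0.12,0,0,0,0.75],[0.004,-0.12,0,0,0,0.75],[0.004,-0.12,0,0,0,0.75],[0.002,-0.08,0,0,0,0.5]]' ; python3 f.py .026
```

```text
time_s: 20.8
tcp_pos: [0.5246, 0.152, 0.1811]
eef_rot: [3.023, -0.116, 0.796]
contact_force: [-13.8, -0.2, -10.4]
opening: 0.0206
gripper_force: 32.1
theta 178.4908316456733 r 0.08603746699974373 tool force [-17.    1.3   2.3] open 0.02061560504491198
hand th -179.05282379146104
t 20.8 tcp [0.5246 0.152  0.1811] j [ 0.27  0.33  2.   -0.47  0.36  2.33] F [-13.8  -0.2 -10.4] open 0.0206
shift units [ 0.15 -0.09  0.05] turn units [0.03 0.11 0.  ]
```

```bash
sed -i 's/^HUB=.*/HUB=np.array([.610,.1485,.1985])/' h.py; python3 -m inch '[[0,0,0,0,0,0],[0,0,0,0,0,0],[0,0,0,0,0,0],[0,0,0,0,0,0],[0,0,0,0,0,0],[0,0,0,0,0,0],[0,0,0,0,0,0]]' -1 && python3 f.py .026 && python3 -m inch '[[0,0,-0.3,0,0,0],[0,0,-0.4,0,0,0],[0,0,-0.4,0,0,0],[0,0,-0.4,0,0,0],[0,0,0,0,0,-1],[0,0,0,0,0,-1],[0,0,0,0,0,-1],[0,0,0,0,0,-1],[0,0,0,0,0,-1],[0,0,0,0,0,-1],[0,0,0,0,0,-1],[0,0,0,0,0,-1],[0,0,0,0,0,-1],[0,0,0,0,0,-1],[0,0,0,0,0,-1],[0,0,0,0,0,-1],[0,0,0,0,0,-1],[0,0,0,0,0,-1],[0,0,0,0,0,-1],[0,0,0,0,0,-1]]' && python3 -m inch '[[0,0,0,0,0,-1],[0,0,0,0,0,-1],[0,0,0,0,0,-1],[0,0,0,0,0,-1],[0,0,0,0,0,-1],[0,0,0,0,0,-1],[0,0,0,0,0,-1],[0,0,0,0,0,-1],[0,0,0,0,0,-1],[0,0,0,0,0,-1],[0,0,0,0,0,-1],[0,0,0,0,0,-1],[0,0,0,0,0,-1],[0,0,0,0,0,-1],[0,0,0,0,0,-1],[0,0,0,0,0,-1],[0,0,0,0,0,-1]]' && python3 -m inch '[[0,0,0,0,0,-1],[0,0,0,0,0,-1],[0,0,0,0,0,-1],[0,0,0,0,0,-1],[0,0,0,0,0,-1],[0,0,0,0,0,-1],[0,0,0,0,0,-0.3],[0,0,0,0,0,0],[0,0,0,0,0,0]]' && python3 f.py .086
```

```text
time_s: 21.38
tcp_pos: [0.5282, 0.1526, 0.1835]
eef_rot: [3.022, -0.11, 0.807]
contact_force: [0.0, 0.4, 0.1]
opening: 0.0848
gripper_force: 0.0
theta 179.46950829945982 r 0.078429230426624 tool force [ 0.1 -0.4 -0.1] open 0.08484006747846788
hand th -179.20669592277468
t 21.38 tcp [0.5282 0.1526 0.1835] j [ 0.27  0.32  1.99 -0.47  0.36  2.32] F [0.  0.4 0.1] open 0.0848
shift units [-0.04 -0.05  0.05] turn units [-0.    0.03 -0.  ]
time_s: 23.05
tcp_pos: [0.4983, 0.1544, 0.2355]
eef_rot: [2.271, 1.572, 0.58]
contact_force: [0.3, -0.4, -0.2]
opening: 0.0853
gripper_force: 0.0
time_s: 24.47
tcp_pos: [0.4982, 0.1544, 0.2354]
eef_rot: [0.74, 2.523, 0.158]
contact_force: [-0.0, -0.4, -0.2]
opening: 0.0855
gripper_force: 0.0
time_s: 25.22
tcp_pos: [0.4982, 0.1544, 0.2354]
eef_rot: [0.096, 2.619, -0.015]
contact_force: [0.8, 0.7, -0.4]
opening: 0.0852
gripper_force: 0.0
theta 179.47855577430252 r 0.0784683956303255 tool force [-0.4  0.8  0.7] open 0.08520467548480466
hand th 0.7981559912100261
t 25.22 tcp [0.4982 0.1544 0.2354] j [ 0.3   0.2   1.98 -0.37  0.5  -0.91] F [ 0.8  0.7 -0.4] open 0.0852
shift units [-3.96  0.05  0.04] turn units [ 0.   -0.03 -0.  ]
```

```bash
python3 - <<'E'
from h import *
from scipy.optimize import least_squares
P=np.array([(.6669,.1768,.2618),(.6631,.1187,.2618),(.6267,.0773,.243),(.5746,.0729,.213),(.5479,.0897,.1972),(.5301,.1182,.1856),(.5246,.152,.1811)])
c=P.mean(0);nn=np.linalg.svd(P-c)[2][2];nn*=np.sign(nn[2]);print('normal',nn,'vs',n,'plane res mm',((P-c)@nn*1e3).round(2))
q=np.stack([(P-c)@u,(P-c)@w],1)
f=least_squares(lambda x:np.hypot(*(q-x[:2]).T)-x[2],[0,0,.08]);print(f.x,f.fun*1e3)
C=c+f.x[0]*u+f.x[1]*w;print('centre',C,'hub at h.026',C-.026*n,'psi',np.degrees(np.arctan2(-nn[1],-nn[0])))
th=[-np.degrees(np.arctan2((p-C)@w,(p-C)@u)) for p in P];print(np.round(th,1))
E
```

```text
normal [-0.49743475  0.03645061  0.86673527] vs [-0.49911991  0.02965319  0.866     ] plane res mm [ 0.07 -0.16  0.15 -0.1   0.1  -0.06  0.01]
[0.00475989 0.03795854 0.08370971] [-0.10333164  0.26646138 -0.15619238 -0.22992139  0.1681442   0.23928843
 -0.18444861]
centre [0.59692303 0.15273131 0.22287994] hub at h.026 [0.60990015 0.15196032 0.20036394] psi -4.190981683691048
[-19.7  21.   61.6 104.  128.3 152.8 176.6]
```

```bash
sed -i 's/^HUB=.*/HUB=np.array([.6099,.1520,.2004])/; s/^psi=np.radians(-3.4)/psi=np.radians(-4.2)/' h.py; python3 - <<'E'
from h import *
for p in ((.6669,.1768,.2618),(.5246,.152,.1811)):
    q=np.array(p)-HUB;print(-np.degrees(np.arctan2(q@w,q@u)),np.hypot(q@u,q@w),q@n)
    th=-np.degrees(np.arctan2(q@w,q@u))
P,Rt=tube(th,.084);need(P,Rt)
x=Rt.as_matrix();Rf=R.from_matrix(x*[-1,-1,1]);need(P,Rf)
E
```

```text
-20.249652274467408 0.08351850702255223 0.025657091043485535
175.71232589711803 0.08355527208660356 0.02582166245362317
t 25.22 tcp [0.4982 0.1544 0.2354] j [ 0.3   0.2   1.98 -0.37  0.5  -0.91] F [ 0.8  0.7 -0.4] open 0.0852
shift units [ 0.02 -0.01  0.05] turn units [-0.04 -0.14 38.31]
t 25.22 tcp [0.4982 0.1544 0.2354] j [ 0.3   0.2   1.98 -0.37  0.5  -0.91] F [ 0.8  0.7 -0.4] open 0.0852
shift units [ 0.02 -0.01  0.05] turn units [ 0.09 -0.03 -0.96]
```

```bash
python3 -m inch '[[0,0,0.3,0.09,0,-0.9],[0,0,0.4,0,0,0],[0,0,0.4,0,0,0],[0,0,0.3,0,0,0],[0,0,0.1,0,0,0],[0,0,0,0,0,0]]' -1 && python3 -m inch '[[0,0,0,0,0,0],[0,0,0,0,0,0],[0,0,0,0,0,0],[0,0,0,0,0,0],[0,0,0,0,0,0],[0,0,0,0,0,0],[0,0,0,0,0,0],[0,0,0,0,0,0],[0,0,0,0,0,0]]' 1 30 && python3 f.py .026 && python3 -m inch '[[-0.002,0.08,0,0,0,0.5],[-0.004,0.12,0,0,0,0.75],[-0.004,0.12,0,0,0,0.75],[-0.004,0.12,0,0,0,0.75],[-0.004,0.12,0,0,0,0.75],[-0.004,0.12,0,0,0,0.75],[-0.004,0.12,0,0,0,0.75],[-0.002,0.08,0,0,0,0.5]]' && python3 f.py .026
```

```text
time_s: 25.72
tcp_pos: [0.528, 0.1522, 0.1825]
eef_rot: [0.003, 2.622, -0.051]
contact_force: [-0.9, -0.7, 0.8]
opening: 0.0857
gripper_force: 0.0
time_s: 26.47
tcp_pos: [0.528, 0.1524, 0.1838]
eef_rot: [0.001, 2.62, -0.05]
contact_force: [-4.4, 0.9, 7.5]
opening: 0.0206
gripper_force: 28.9
theta 175.9716123665161 r 0.07922061377899041 tool force [ 0.1  0.6 -8.8] open 0.020559713050000435
hand th -4.152439886836648
t 26.47 tcp [0.528  0.1524 0.1838] j [ 0.28  0.32  1.99 -0.49  0.37 -0.87] F [-4.4  0.9  7.5] open 0.0206
shift units [-3.98 -0.    0.01] turn units [ 0.01 -0.02  0.  ]
time_s: 27.13
tcp_pos: [0.5353, 0.1867, 0.1866]
eef_rot: [0.578, 2.559, 0.104]
contact_force: [-2.4, -4.1, 9.1]
opening: 0.0208
gripper_force: 29.0
theta -158.3683618492151 r 0.07907340817049266 tool force [-4.1 -3.  -9. ] open 0.020787338019369227
hand th 21.252054105580616
t 27.13 tcp [0.5353 0.1867 0.1866] j [ 0.35  0.34  1.94 -0.52  0.42 -0.34] F [-2.4 -4.1  9.1] open 0.0208
shift units [-3.98 -0.01  0.01] turn units [-0.   -0.02 -0.  ]
```

```bash
python3 -m inch '[[-0.002,0.08,-0.005,0,0,0.5],[-0.004,0.12,-0.005,0,0,0.75],[-0.004,0.12,0,0,0,0.75],[-0.004,0.12,0,0,0,0.75],[-0.004,0.12,0,0,0,0.75],[-0.004,0.12,0,0,0,0.75],[-0.004,0.12,0,0,0,0.75],[-0.004,0.12,0,0,0,0.75],[-0.004,0.12,0,0,0,0.75],[-0.004,0.12,0,0,0,0.75],[-0.004,0.12,0,0,0,0.75],[-0.004,0.12,0,0,0,0.75],[-0.002,0.08,0,0,0,0.5]]' && python3 f.py .026
```

```text
time_s: 28.22
tcp_pos: [0.572, 0.2258, 0.2062]
eef_rot: [1.489, 2.212, 0.351]
contact_force: [-1.4, -11.8, 5.1]
opening: 0.0207
gripper_force: 30.1
theta -115.97443209693843 r 0.07876051600391148 tool force [-11.5  -3.4  -4.7] open 0.020659351485671076
hand th 63.65361474832107
t 28.22 tcp [0.572  0.2258 0.2062] j [ 0.4   0.37  1.8  -0.46  0.54  0.37] F [ -1.4 -11.8   5.1] open 0.0207
shift units [-3.97 -0.01  0.02] turn units [-0.03  0.   -0.  ]
```

```bash
python3 -m inch '[[-0.012,0.08,0,0,0,0.5],[-0.014,0.12,0,0,0,0.75],[-0.004,0.12,0,0,0,0.75],[-0.004,0.12,0,0,0,0.75],[-0.004,0.12,0,0,0,0.75],[-0.004,0.12,0,0,0,0.75],[-0.004,0.12,0,0,0,0.75],[-0.004,0.12,0,0,0,0.75],[-0.004,0.12,0,0,0,0.75],[-0.004,0.12,0,0,0,0.75],[-0.004,0.12,0,0,0,0.75],[-0.004,0.12,0,0,0,0.75],[-0.002,0.08,0,0,0,0.5]]' && python3 f.py .026
```

```text
time_s: 29.3
tcp_pos: [0.6216, 0.2266, 0.2346]
eef_rot: [2.262, 1.576, 0.568]
contact_force: [-10.3, -5.8, 6.7]
opening: 0.0209
gripper_force: 30.5
theta -73.37433539586254 r 0.07849667324276292 tool force [ -7.7  -3.2 -10.7] open 0.020914043641562758
hand th 106.04404727745094
t 29.3 tcp [0.6216 0.2266 0.2346] j [ 0.37  0.39  1.67 -0.36  0.64  0.97] F [-10.3  -5.8   6.7] open 0.0209
shift units [-3.96 -0.02  0.02] turn units [-0.04  0.03  0.  ]
```

```bash
python3 -m inch '[[-0.01,0.08,-0.005,0,0,0.5],[-0.004,0.12,-0.005,0,0,0.75],[-0.004,0.12,0,0,0,0.75],[-0.004,0.12,0,0,0,0.75],[-0.004,0.12,0,0,0,0.75],[-0.004,0.12,0,0,0,0.75],[-0.004,0.12,0,0,0,0.75],[-0.004,0.12,0,0,0,0.75],[-0.004,0.12,0,0,0,0.75],[-0.004,0.12,0,0,0,0.75],[-0.004,0.12,0,0,0,0.75],[-0.004,0.12,0,0,0,0.75],[-0.004,0.12,0,0,0,0.75],[-0.004,0.12,0,0,0,0.75],[-0.002,0.08,0,0,0,0.5],[-0.002,0.08,0,0,0,0.5],[-0.002,0.064,0,0,0,0.4],[0,0,0,0,0,0],[0,0,0,0,0,0]]' && python3 f.py .026
```

```text
time_s: 30.88
tcp_pos: [0.6625, 0.1746, 0.2604]
eef_rot: [2.903, 0.421, 0.759]
contact_force: [-10.6, -2.8, 2.3]
opening: 0.021
gripper_force: 30.3
theta -19.59947232100573 r 0.07856320313016299 tool force [-8.5  0.6 -7.2] open 0.021014811195702705
hand th 159.2725308864158
t 30.88 tcp [0.6625 0.1746 0.2604] j [ 0.25  0.38  1.6  -0.25  0.69  1.69] F [-10.6  -2.8   2.3] open 0.021
shift units [-3.96 -0.04  0.03] turn units [-0.01  0.07  0.  ]
```

```bash
python3 -m inch '[[0,0,0,0,0,0],[0,0,0,0,0,0],[0,0,0,0,0,0],[0,0,0,0,0,0],[0,0,0,0,0,0],[0,0,0,0,0,0],[0,0,0,0,0,0],[0,0,0,0,0,0]]' -1 && python3 -m inch '[[0,0,-0.3,0,0,0],[0,0,-0.5,0,0,0],[0,0,-0.7,0,0,0],[0,0,-0.7,0,0,0],[0,0,-0.7,0,0,0],[0,0,-0.7,0,0,0],[0,0,-0.7,0,0,0],[0,0,-0.5,0,0,0],[0,0,-0.3,0,0,0],[0,0,0,0,0,0],[0,0,0,0,0,0]]' && python3 - <<'E'
from h import *
c=cap('scene')['pixels'];f=lambda a:cv2.resize(a[:,:,::-1],None,fx=3,fy=3,interpolation=cv2.INTER_CUBIC)
cv2.imwrite('pics/e1.png',f(c[95:275,185:375]))
a=cv2.imread('pics/scene0.png')[95:275,185:375]
g=cv2.absdiff(a,np.ascontiguousarray(c[95:275,185:375,::-1]));print(g[25:60,118:155].mean())
t=cv2.cvtColor(a[15:60,125:150],cv2.COLOR_BGR2GRAY).astype(np.float32);k=cv2.cvtColor(c[95:275,185:375],cv2.COLOR_RGB2GRAY)[15:60,125:150].astype(np.float32)
print('shift px',cv2.phaseCorrelate(t,k))
E
```

```text
time_s: 31.55
tcp_pos: [0.6641, 0.1751, 0.2613]
eef_rot: [2.902, 0.422, 0.764]
contact_force: [-0.1, 0.4, 0.0]
opening: 0.0856
gripper_force: 0.0
time_s: 32.47
tcp_pos: [0.5625, 0.1826, 0.439]
eef_rot: [2.902, 0.422, 0.766]
contact_force: [0.3, -0.3, -0.9]
opening: 0.0856
gripper_force: 0.0
1.569111969111969
shift px ((0.4453237742324525, 0.4486567127651213), 0.9908440810309516)
```

View pics/e1.png

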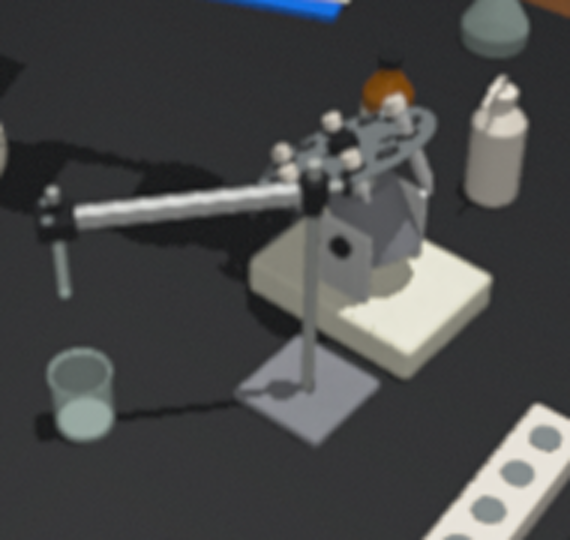

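The tall tube is back at crop (395,105), where it stood at the start. The electrode (65,295) hangs over the upright beaker (80,370), and the bottles have not moved. Handing in.

```bash
python3 -c "
from station import bot
print(bot.hand_in())"
```

```text
the job is handed in; nothing more can be done
None
```

I handed the job in at about 32.5 s: by my measurements the electrode hangs about 5 mm off the centre of the beaker's mouth, and the disc made one guided clockwise turn with the tall tube back within about 1 mm. In the last scene picture the beaker and bottles stand where they were. The jar was out of that view, though the arm never went near it. The hand-in returned no verdict.

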